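# Enable the drive module with its service key

### The arm

A 7-joint arm with a two-finger parallel gripper is mounted at the origin on the work surface. World frame = base frame: x ahead of the robot, y to its left, z up, the work surface at z = 0. Lengths are in m, angles in rad, forces in N, time in s.
With the tool pointing down it reaches from about 0.4 to 0.925 m from the base axis. Payload 5.6 kg.
Tool frame: the origin (TCP) lies midway between the tips of the shut fingers; the grasp point (between the pads) lies 19 mm behind it (env.tcp_to_grasp is the distance from the TCP to the grasp point, in m); z points along the fingers, y is the line along which they close (so a half turn about z gives the same grasp; the last joint's range is limited). The gripper opens to 85 mm and grips with 20 to 120 N. Pads are 22 mm wide; open, the fingers measure 114 mm over their backs; the gripper's body (76 mm by 85 mm) begins 54 mm behind the grasp point. The pads swing forward as they close: fully open they stand 13 mm farther back than shut.
Start: joints at [1.212, 0.468, -0.012, 1.603, 0.006, 1.071, -0.056], TCP at [0.202, -0.618, 0.231] pointing down, gripper open.
Joint ranges: [-2.53, 2.53], [-0.31, 2.02], [-1.57, 1.55], [0.28, 2.44], [-1.29, 4.43], [0.15, 1.84], [-2.92, 2.92]. Speed limits (rad/s): [2.57, 2.57, 3.14, 3.14, 3.14, 3.14, 3.14].

### API

Orientations are given as a unit quaternion [w, x, y, z].
In Python, from station import env gives the robot as it stands.
- The arm moves only by the tool apply_moves, never from a script. Its argument "rows" is a list of rows, each a list of 7 numbers: the shift along the tool's x, y, z as a fraction of full scale, then the turn, a rotation vector about the tool's x, y, z as a fraction of full scale, then the opening, from -1 (shut) to 1 (fully open). In form: [[dx, dy, dz, ax, ay, az, fingers], ...]. A call has 1 to 10 rows; each row is the pose to reach, as a shift and turn from the pose commanded when the call began, along the tool's axes at that moment, turning the shorter way round; what a row does not reach only later rows make up. Full scale, the value 1, is 10 cm for a shift and pi rad for a turn. A row lasts 1/10 s, in which the tool goes at most 50 mm and 8.59 degrees, less where a joint would pass 70% of its speed; a pose out of reach is approached as far as the arm can. A call with a number of a shift or a turn outside -1 to 1 is refused whole. A call with a gripper value outside its range is refused whole. The fingers move at their own pace and stop on an object; "grip_force" is the grip in N (left out, the last holds). Time passes only in rows, so rows that repeat a pose let the fingers close. It gives the time, the measured TCP pose, the force, the opening and the grip force at its end, in the units of the state.
- env.get_state(): the state, without advancing time (a new reading comes with each control period).
- env.read_camera(name): name is "scene" or "top" or "wrist"; returns a dict with "pixels" (420x560x3 uint8, blue, green, red), "z_map" (420x560 float32, m along the optical axis (not along the pixel's ray), 0 where there is no reading), "fx", "fy", "cx", "cy" (pixels), "R" (3x3) and "t" (3): a world point X has camera coordinates R X + t; the wrist camera has in their place "T_tool_cam" (4x4, takes a point from camera to tool coordinates, whose origin is the TCP and whose axes are the flange's). Camera axes: x right, y down, z forward; pixel columns grow to the right and rows downward; lengths in m; the calibration is good to about 2 mm. A picture is of the moment at which its call begins: read the wrist's pose just before it.
- env.sign_off(): hands the job in; it is judged then, once.
The state is a dict: "time": time; "q": joint angles; "joint_velocities": joint speeds; "joint_efforts": joint torques, N m; "ee_pos": TCP position; "tcp_rot": TCP orientation; "contact_force": force on the tool from outside, world axes, zero at the start; "torque": the same for the moment, N m; "opening": finger opening in m; "grip_force": force on a finger pad.
Only numpy, scipy, OpenCV 4.12 (cv2) and the standard library are available. Lean on these libraries where they do the work, as an engineer would, in place of code of your own. Each camera call takes 0.05 s, during which the arm holds its last target. There are 200 camera calls.

### The job

Take the service key with the rectangular head out of the wooden key block and push it fully home, shoulder against the plate, into the key switch on the module's grey control box; its pins are sticky, so push firmly and wiggle it a little. Then turn the key a quarter turn clockwise (seen from above) to its stop against the return spring, and finish while still gripping it and holding it turned. Leave the round-headed key, the tray, the screwdriver and the carton where they are.

Things in the scene. Friction and masses are not known exactly. Their poses are not given: they have to be found in the camera images.
- key: Service key, loose, 60 g, standing blade-down in either slot of the key block. Origin: centre of the underside of its round shoulder (18 mm diameter, 6 mm high), which rests on the block's top at the start. Own z up along the key, x along the width of head and blade, y through their thickness. A half turn about z gives the same key.
- key_head (a point): Middle of the key's rectangular black head, 23 mm above the key's origin; same axes as the key. The head is 36 mm wide (x), 10 mm thick (y) and reaches from 6 to 40 mm above the key's origin; grip it across its thickness.
- key_tip (a point): Tip of the key's steel blade, 32 mm below the key's origin; same axes. Below the shoulder a round neck 5 mm in diameter goes down to 9.5 mm, then the flat blade 16 mm wide (x), 5 mm thick (y); below 22 mm its width tapers to 8 mm at the tip.
- keyhole (a point): Centre of the keyhole on the top face of a 48 mm square steel plate, 6 mm thick, 86 mm above the bench. z up, x along the slot. Slot 18 (x) by 7 mm, chamfered mouth; the key enters with its x along the slot, either way round, and is home when its origin is here (shoulder on the plate). Sticky pins resist the last 10 mm with about 3 to 12 N. The key can turn only when home.
- station: The drive module with its control box, fixed; origin on the bench straight below the keyhole, same axes. Control box grey, 110 by 110 mm, 80 mm high, centred on the origin. From 60 to 250 mm along its -y stands the sheet-metal module, up to 155 mm high and 110 mm to either side in x.
- cylinder (a joint): Turn of the lock cylinder: 0 at rest with the slot in line with the plate's slot (keyhole x), growing clockwise seen from above, to a hard stop at 1.571 rad (quarter turn). A return spring drives it back to 0 when let go: 0.04 N m at 0 growing to 0.13 N m at the stop. The key has about 0.1 rad of play in it, so the key turns up to about 0.1 rad further than the cylinder.
- holder: Wooden key block, fixed, 150 (x) by 60 (y) by 45 mm high, origin at the centre of its underside. Two slots 18 by 7 mm, 37 mm deep, lie 42 mm either side of its centre along its x, their length along its x; a key stands in each.
- round_key: Another machine's key, loose, like the service key but with a head like a round upright black knob, 28 mm in diameter, from 6 to 38 mm above its origin; standing in the block's other slot; same origin and axes. Not to be moved.
- tray: Blue plastic parts tray, loose, 110 (x) by 150 (y) by 50 mm high, origin under its centre. Not to be moved.
- screwdriver: Screwdriver with a red handle lying on the bench, loose, along its own x. Not to be moved.
- carton: Small cardboard carton, loose, 90 by 120 by 60 mm high, origin under its centre. Not to be moved.
Things that resemble listed ones, but are neither listed nor needed, are in the scene too. What is shaped like the key but blue or yellow is not meant.

How it is judged:
By the outcome, as a careful person would: the job done as asked, in the order asked, and still so for the second after the job is handed in, while the arm keeps its last pose, push and grip.
It also fails if it takes over 48 s, if anything falls off the work surface, if the arm or the gripper's body presses on something with over 40 N, if the wrist force passes 120 N, or if a joint passes its speed limit or range.

## Working session

There is one attempt and no reset: what is moved stays moved. The work goes in short steps, Python scripts to look and compute and a tool call to move; the robot and the scene stay as the last step left them, time stands still between calls to the robot, and variables do not carry over. Pictures are saved under pics/ and viewed, at most 13 in all, crops included, and the job is handed in when it is done.

Besides the shell and the picture viewer there is one more tool, called as name([rows], argument=value, ...), one row to a line, values as JSON. apply_moves: Moves the arm, as the interface text tells. Shift numbers are shares of 10 cm and turn numbers shares of pi rad, none past 1 either way. Its arguments: {"type":"object","properties":{"rows":{"type":"array","items":{"type":"array","items":{"type":"number"}}},"grip_force":{"type":"number"}},"required":["rows"]}

```bash
mkdir -p pics; ls; cat > h.py <<'E'
import numpy as np, cv2
from station import env
from scipy.spatial.transform import Rotation as Ro
def rot(q): return Ro.from_quat([q[1],q[2],q[3],q[0]]).as_matrix()
def cam(name):
    s=env.get_state(); c=env.read_camera(name)
    if 'R' not in c:
        T=np.eye(4);T[:3,:3]=rot(s['tcp_rot']);T[:3,3]=s['ee_pos']
        M=np.linalg.inv(T@np.array(c['T_tool_cam'])); c['R']=M[:3,:3]; c['t']=M[:3,3]
    return c
def cloud(c):
    z=c['z_map']; v,u=np.mgrid[:z.shape[0],:z.shape[1]]
    P=np.stack([(u-c['cx'])/c['fx']*z,(v-c['cy'])/c['fy']*z,z],-1)
    return (P-np.array(c['t']))@np.array(c['R'])
def ray(c,u,v,h):
    R=np.array(c['R']);o=-R.T@np.array(c['t']);d=R.T@np.array([(u-c['cx'])/c['fx'],(v-c['cy'])/c['fy'],1])
    return o+d*(h-o[2])/d[2]
E
python3 - <<'E'
from h import *
for n in ['top','scene']:
    c=cam(n); cv2.imwrite(f'pics/{n}.png',c['pixels']); np.savez(f'{n}.npz',**{k:c[k] for k in c})
    print(n,-np.array(c['R']).T@c['t'],c['fx'],np.round(c['R'],2).tolist())
s=env.get_state();print(s['time'],s['ee_pos'],s['tcp_rot'],env.tcp_to_grasp,s['contact_force'])
E
```

```text
pics
top [ 0.52063866 -0.00900085  0.97283627] 386.4346047400686 [[-0.02, -1.0, -0.01], [-0.99, 0.02, -0.13], [0.13, 0.01, -0.99]]
scene [1.1044241  0.42095837 0.6089568 ] 380.7678492840317 [[-0.64, 0.77, -0.02], [0.5, 0.4, -0.77], [-0.59, -0.5, -0.64]]
0.1 [ 0.20165444 -0.61740023  0.23042591] [-7.78752614e-04  9.87567140e-01  1.57195754e-01 -1.81820356e-04] 0.0187 [ 0.64042415 -0.13569583  0.43862718]
```

View pics/top.png

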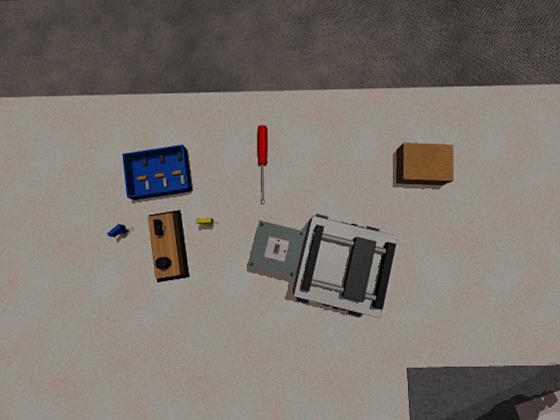

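View pics/scene.png

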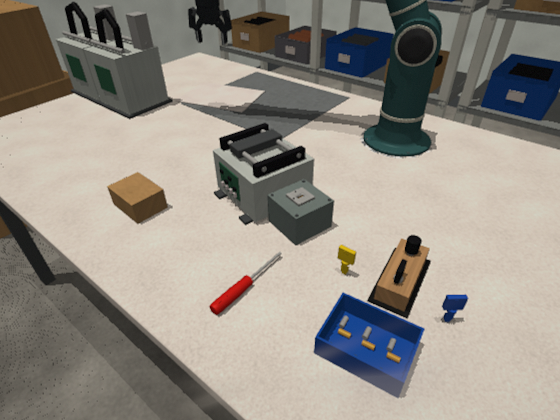

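The top view shows the key block at (168,246), with the rectangular head at (159,227) and the round knob at (163,263). The lock plate is at (278,248) and the module to its right. The scene view agrees: rectangular key at (401,272), round one at (413,243), plate at (301,196).

```bash
python3 - <<'E'
from h import *
c=dict(np.load('top.npz')); P=cloud(c); im=c['pixels']; hsv=cv2.cvtColor(im,cv2.COLOR_BGR2HSV)
def box(m,h,lab):
    cs,_=cv2.findContours(m.astype(np.uint8),cv2.RETR_EXTERNAL,cv2.CHAIN_APPROX_NONE)
    k=max(cs,key=cv2.contourArea)[:,0]
    W=np.array([ray(c,u,v,h)[:2] for u,v in k])*1000
    (ce,sz,a)=cv2.minAreaRect(W.astype(np.float32)); print(lab,np.round(ce,1),np.round(sz,1),round(a,1), 'n',m.sum())
def sub(r0,r1,c0,c1):
    m=np.zeros(im.shape[:2],bool); m[r0:r1,c0:c1]=1; return m
Z=P[...,2]
B=sub(205,285,140,195)
box(B&(Z>.035)&(Z<.055),.045,'block'); 
for lo in (.06,.07): 
  k=B&(Z>lo)&sub(205,245,140,195); box(k,.085,'key'); print(np.median(P[k],0), Z[k].max())
  k=B&(Z>lo)&sub(245,285,140,195); box(k,.083,'rnd')
S=sub(215,285,240,305)
box(S&(Z>.07)&(Z<.09),.08,'ctrl')
pl=S&(im.min(-1)>130)&(Z>.06)&(Z<.1); box(pl,.086,'plate'); print(np.median(Z[pl]))
M=sub(205,325,290,400)&(Z>.1); box(M,.15,'module')
a=cv2.resize(im[205:290,140:200],None,fx=6,fy=6,interpolation=cv2.INTER_CUBIC); b=cv2.resize(im[215:300,245:305],None,fx=6,fy=6,interpolation=cv2.INTER_CUBIC)
cv2.imwrite('pics/crop.png',np.hstack([a,b]))
E
```

```text
block [549.9 274.6] [150.2  63. ] 8.4 n 1360
key [590.1 277.5] [37.1 17.4] 8.3 n 128
[0.58832842 0.27824364 0.08449807] 0.972836274350458
rnd [507.4 266.2] [30.2 24.9] 88.9 n 152
key [590.3 279.1] [36.4 14.3] 8.3 n 107
[0.58864403 0.2790718  0.08541706] 0.972836274350458
rnd [507.4 267.3] [27.9 24.9] 88.9 n 138
ctrl [534.9   4.7] [109.8 110.1] 75.2 n 2309
plate [533.6   5.1] [45.5 44.5] 75.0 n 251
0.08647113827456655
module [ 495.7 -140.7] [186.5 176.4] 75.2 n 7521
```

View pics/crop.png

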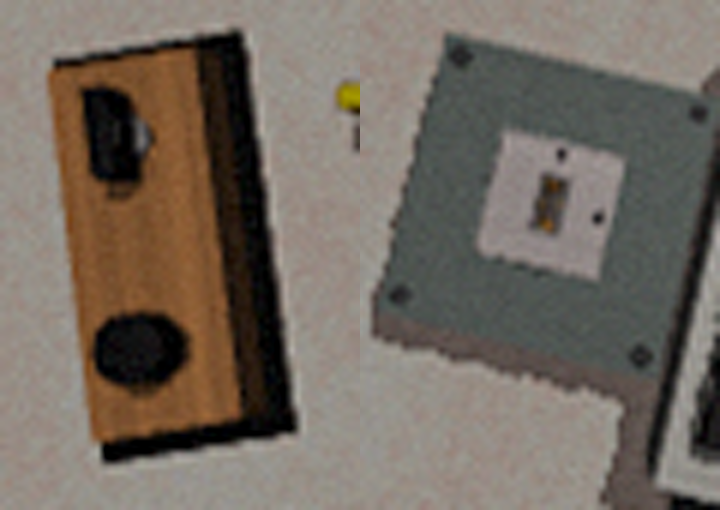

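apply_moves([
  [1, -1, -0.2, 0, 0, 0, 0],
  [1, -1, -0.2, 0, 0, 0, 0],
  [1, -1, -0.2, 0, 0, 0, 0],
  [1, -1, -0.2, 0, 0, 0, 0],
])

```text
time: 0.5
ee_pos: [0.2702, -0.4866, 0.252]
tcp_rot: [-0.001, 0.987, 0.162, 0.001]
contact_force: [0.1, -0.1, 0.2]
opening: 0.0427
grip_force: 0.0
```

apply_moves([
  [1, -1, 0, 0, 0, 0, 0],
  [1, -1, 0, 0, 0, 0, 0],
  [1, -1, 0, 0, 0, 0, 0],
  [1, -1, 0, 0, 0, 0, 0],
])

```text
time: 0.9
ee_pos: [0.3326, -0.3608, 0.2512]
tcp_rot: [-0.001, 0.987, 0.161, 0.0]
contact_force: [-0.0, -1.3, -0.1]
opening: 0.0423
grip_force: 0.0
```

apply_moves([
  [1, -1, 0, 0, 0, 0, 0],
  [1, -1, 0, 0, 0, 0, 0],
  [1, -1, 0, 0, 0, 0, 0],
  [1, -1, 0, 0, 0, 0, 0],
])

```text
time: 1.3
ee_pos: [0.3962, -0.2353, 0.2514]
tcp_rot: [-0.001, 0.987, 0.161, 0.001]
contact_force: [-0.3, -0.0, 0.3]
opening: 0.0426
grip_force: 0.0
```

apply_moves([
  [1, -1, 0, 0, 0, 0, 0],
  [1, -1, 0, 0, 0, 0, 0],
  [1, -1, 0, 0, 0, 0, 0],
  [1, -1, 0, 0, 0, 0, 0],
])

```text
time: 1.7
ee_pos: [0.4601, -0.1093, 0.2514]
tcp_rot: [-0.001, 0.987, 0.161, 0.001]
contact_force: [-0.1, -0.5, -0.2]
opening: 0.0427
grip_force: 0.0
```

apply_moves([
  [1, -1, 0, 0, 0, 0, 0],
  [1, -1, 0, 0, 0, 0, 0],
  [1, -1, 0, 0, 0, 0, 0],
  [1, -1, 0, 0, 0, 0, 0],
  [1, -1, 0, 0, 0, 0, 0],
])

```text
time: 2.2
ee_pos: [0.522, 0.0114, 0.2506]
tcp_rot: [0.0, 0.988, 0.157, -0.001]
contact_force: [-0.0, -1.1, 0.5]
opening: 0.0429
grip_force: 0.0
```

```bash
python3 - <<'E'
from h import *
c=cam('wrist'); cv2.imwrite('pics/w1.png',c['pixels']); np.savez('w1.npz',**{k:c[k] for k in c})
print(c['T_tool_cam'],c['fx'])
E
```

```text
[[ 2.43102510e-04 -9.65416624e-01 -2.60711876e-01  6.67938717e-02]
 [ 9.99999965e-01  2.61938189e-04 -3.75010954e-05 -6.28888386e-04]
 [ 1.04494578e-04 -2.60711857e-01  9.65416654e-01 -1.41958528e-01]
 [ 0.00000000e+00  0.00000000e+00  0.00000000e+00  1.00000000e+00]] 359.8286947001702
```

View pics/w1.png

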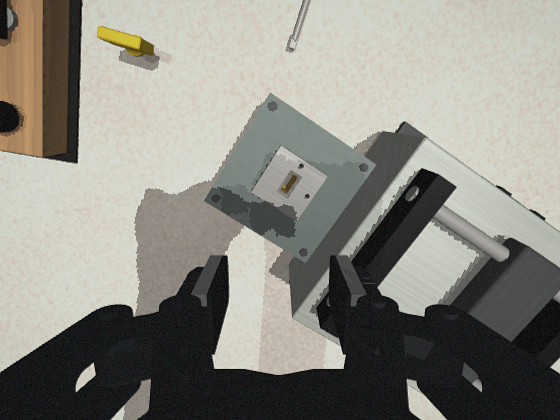

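The wrist view shows the plate centred near (289,180), with a small slot at (289,182). The block is at the upper left, and the yellow lookalike at (122,38) is not needed.

```bash
python3 - <<'E'
from h import *
c=dict(np.load('w1.npz')); P=cloud(c); im=c['pixels']
s=im[135:225,240:340]; 
roi=np.zeros(im.shape[:2],bool); roi[160:203,272:308]=1
g=im.min(-1); 
def fit(m,h,lab):
    cs,_=cv2.findContours(m.astype(np.uint8),cv2.RETR_EXTERNAL,cv2.CHAIN_APPROX_NONE)
    for k in sorted(cs,key=cv2.contourArea)[-2:]:
        k=k[:,0]; W=np.array([ray(c,u,v,h)[:2] for u,v in k])*1000
        ce,sz,a=cv2.minAreaRect(W.astype(np.float32)); print(lab,k.mean(0),np.round(ce,1),np.round(sz,1),round(a,1))
for t in (70,100,130): fit(roi&(g<t),.086,f'slot{t}')
Z=P[...,2]; R2=np.zeros_like(roi);R2[85:265,200:380]=1
fit(R2&(Z>.082)&(Z<.092),.086,'plate')
fit(R2&(Z>.072)&(Z<.092),.08,'ctrl')
print(np.median(Z[R2&(Z>.083)&(Z<.1)]))
cv2.imwrite('pics/w1c.png',cv2.resize(s,None,fx=6,fy=6,interpolation=cv2.INTER_CUBIC))
E
```

```text
slot70 [300.77777778 165.33333333] [551.5   1.9] [2.6 2.6] 19.1
slot70 [289.33333333 183.14285714] [533.9   6.2] [ 6.  16.9] 70.5
slot100 [300.21428571 165.92857143] [551.3   2. ] [2.9 4.7] 32.2
slot100 [289.08510638 183.25531915] [533.9   6.5] [ 7.1 17.8] 74.2
slot130 [300.46666667 165.8       ] [551.5   1.9] [4.3 4.3] 18.1
slot130 [288.73015873 183.65079365] [533.3   6.4] [11.5 22.7] 74.9
plate [347.04545455 218.52020202] [517.8 -52.2] [  3.7 101.4] 75.3
plate [288.62087912 183.31868132] [533.3   6.3] [48.1 48.2] 75.1
ctrl [345.83870968 217.01843318] [517.9 -52.5] [  7.  109.6] 75.3
ctrl [287.93478261 178.77536232] [533.2   6.2] [109.8 109.8] 75.1
0.08554901498134336
```

View pics/w1c.png

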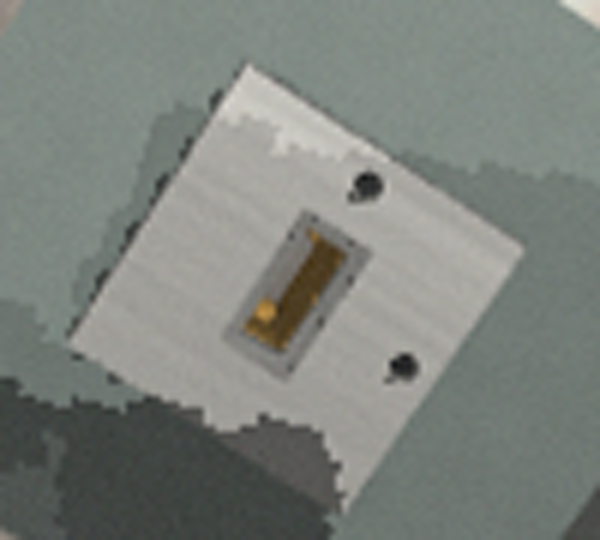

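The crop shows the slot clearly, in line with the plate edges. That puts the keyhole at (0.5334, 0.0063) with its x axis at -15°, and the plate measures 48 mm at z 0.086, as it should.

apply_moves([
  [0.74, -1, 0, 0, 0, 0, 0],
  [0.74, -1, 0, 0, 0, 0, 0],
  [0.74, -1, 0, 0, 0, 0, 0],
  [0.74, -1, 0, 0, 0, 0, 0],
])

```text
time: 2.65
ee_pos: [0.5615, 0.1324, 0.251]
tcp_rot: [-0.001, 0.987, 0.158, 0.0]
contact_force: [-0.5, 0.0, -0.1]
opening: 0.0429
grip_force: 0.0
```

apply_moves([
  [0.74, -1, 0, 0, 0, 0, 0],
  [0.74, -1, 0, 0, 0, 0, 0],
  [0.74, -1, 0, 0, 0, 0, 0],
  [0.74, -1, 0, 0, 0, 0, 0],
])

```text
time: 3.05
ee_pos: [0.6008, 0.2497, 0.2506]
tcp_rot: [-0.0, 0.987, 0.158, -0.0]
contact_force: [-0.1, -0.6, -0.6]
opening: 0.0429
grip_force: 0.0
```

apply_moves([
  [0, -0.35, 0, 0, 0, -0.4, 0],
  [0, -0.35, 0, 0, 0, -0.4, 0],
  [0, -0.35, 0, 0, 0, -0.4, 0],
  [0, -0.35, 0, 0, 0, -0.4, 0],
  [0, -0.35, 0, 0, 0, -0.4, 0],
  [0, -0.35, 0, 0, 0, -0.4, 0],
  [0, -0.35, 0, 0, 0, -0.4, 0],
  [0, -0.35, 0, 0, 0, -0.4, 0],
  [0, -0.35, 0, 0, 0, -0.4, 0],
  [0, -0.35, 0, 0, 0, -0.4, 0],
])

```text
time: 4.05
ee_pos: [0.5907, 0.2775, 0.2507]
tcp_rot: [0.001, 0.708, 0.706, -0.001]
contact_force: [0.5, -0.2, -0.9]
opening: 0.0432
grip_force: 0.0
```

apply_moves([
  [0, 0, 0, 0, 0, -0.4, 0],
  [0, 0, 0, 0, 0, -0.4, 0],
  [0, 0, 0, 0, 0, -0.4, 0],
  [0, 0, 0, 0, 0, -0.4, 0],
  [0, 0, 0, 0, 0, -0.4, 0],
  [0, 0, 0, 0, 0, -0.4, 0],
  [0, 0, 0, 0, 0, -0.4, 0],
  [0, 0, 0, 0, 0, -0.4, 0],
  [0, 0, 0, 0, 0, -0.4, 0],
  [0, 0, 0, 0, 0, -0.4, 0],
])

```text
time: 5.05
ee_pos: [0.5902, 0.2794, 0.2506]
tcp_rot: [-0.0, 0.158, 0.988, -0.001]
contact_force: [-0.8, 0.3, 0.5]
opening: 0.0425
grip_force: 0.0
```

apply_moves([
  [0, 0, 0, 0, 0, -0.14, 0],
  [0, 0, 0, 0, 0, -0.14, 0],
  [0, 0, 0, 0, 0, -0.14, 0],
  [0, 0, 0, 0, 0, -0.14, 0],
  [0, 0, 0, 0, 0, -0.14, 0],
])

```text
time: 5.55
ee_pos: [0.5899, 0.2809, 0.251]
tcp_rot: [-0.0, -0.061, 0.998, -0.001]
contact_force: [-0.2, -0.3, -0.4]
opening: 0.0428
grip_force: 0.0
```

```bash
python3 - <<'E'
from h import *
s=env.get_state();print(s['q'],s['time'])
c=cam('wrist'); cv2.imwrite('pics/w2.png',c['pixels']); np.savez('w2.npz',**{k:c[k] for k in c})
R=rot(s['tcp_rot']);print(s['ee_pos'],np.degrees(np.arctan2(R[1,0],R[0,0])),R[:,2])
E
```

```text
[ 0.20273331  0.74327485 -1.1214863   1.52434401  0.68354966  1.30928458
  0.69592706] 5.55
[0.58986958 0.28091942 0.25099112] -173.03761114107206 [-6.94569664e-05 -1.03425847e-03 -9.99999463e-01]
```

View pics/w2.png

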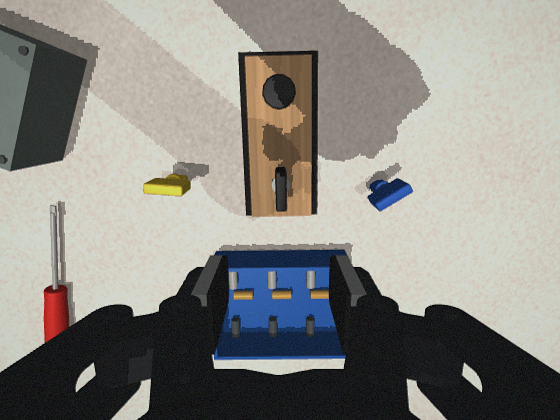

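The wrist view shows the block centred at (279,133), the rectangular key head at (281,189), the round knob at (278,91), and the tray below them, beyond the block.

```bash
python3 - <<'E'
from h import *
c=dict(np.load('w2.npz')); P=cloud(c); Z=P[...,2]
def fit(m,h,lab):
    cs,_=cv2.findContours(m.astype(np.uint8),cv2.RETR_EXTERNAL,cv2.CHAIN_APPROX_NONE)
    for k in sorted(cs,key=cv2.contourArea)[-1:]:
        k=k[:,0]; W=np.array([ray(c,u,v,h)[:2] for u,v in k])*1000
        ce,sz,a=cv2.minAreaRect(W.astype(np.float32)); print(lab,k.mean(0),np.round(ce,1),np.round(sz,1),round(a,1))
def roi(r0,r1,c0,c1):
    m=np.zeros(Z.shape,bool); m[r0:r1,c0:c1]=1; return m
K=roi(160,215,260,305)
for lo in (.06,.075,.08): fit(K&(Z>lo)&(Z<.095),.085,f'key{lo}')
for a in (.05,.06,.07,.08):
  m=K&(Z>a)&(Z<a+.01); print(a,m.sum(),P[m].mean(0)*1000)
fit(roi(40,218,235,325)&(Z>.038)&(Z<.05),.045,'block')
fit(roi(60,120,255,305)&(Z>.07)&(Z<.09),.083,'round')
m=roi(240,300,215,350)&(Z>.04)&(Z<.055); print('tray xmin',np.percentile(P[m][:,0],2))
E
```

```text
key0.06 [280.65346535 189.71287129] [587.3 283.1] [38.2  9.6] 7.3
key0.075 [280.68041237 190.78350515] [588.2 283.2] [36.5  9.6] 7.3
key0.08 [280.70526316 191.22105263] [588.6 283.3] [35.6  9.6] 7.3
0.05 51 [585.59513266 282.13348522  51.69132213]
0.06 19 [571.78052029 281.02922305  64.9874185 ]
0.07 18 [573.99000155 280.52610062  75.56080304]
0.08 462 [588.460309   283.46866563  84.05306456]
block [279.77027027 134.45945946] [547.9 277.5] [149.8  59.8] 8.3
round [278.68421053  90.93684211] [506.2 271.6] [26.5 27.1] 51.0
tray xmin 0.6690959521376777
```

apply_moves([
  [0.005, 0.02, 1, 0, 0, -0.005, 0],
  [0.005, 0.02, 1, 0, 0, -0.005, 0],
  [0.005, 0.02, 1, 0, 0, -0.005, 0],
  [0.005, 0.02, 1, 0, 0, -0.005, 0],
])

```text
time: 6.0
ee_pos: [0.5889, 0.2841, 0.1519]
tcp_rot: [-0.0, -0.071, 0.997, 0.0]
contact_force: [0.8, 0.8, 1.2]
opening: 0.0424
grip_force: 0.0
```

apply_moves([
  [0, 0, 0.4, 0, 0, 0, 0],
  [0, 0, 0.7, 0, 0, 0, 0],
  [0, 0, 0.98, 0, 0, 0, 0],
  [0, 0, 0.98, 0, 0, 0, 0],
  [0, 0, 0.98, 0, 0, 0, 0],
])

```text
time: 6.5
ee_pos: [0.5902, 0.2852, 0.0562]
tcp_rot: [0.002, -0.071, 0.997, 0.001]
contact_force: [-0.4, 0.8, 0.8]
opening: 0.0428
grip_force: 0.0
```

```bash
python3 - <<'E'
from h import *
s=env.get_state();R=rot(s['tcp_rot']);print(s['ee_pos'],np.degrees(np.arctan2(R[1,0],R[0,0])),s['contact_force'])
c=cam('wrist'); cv2.imwrite('pics/w3.png',c['pixels'])
E
```

```text
[0.59021371 0.28519642 0.05624543] -171.85940571885521 [-0.3620355   0.79147105  0.82987188]
```

View pics/w3.png

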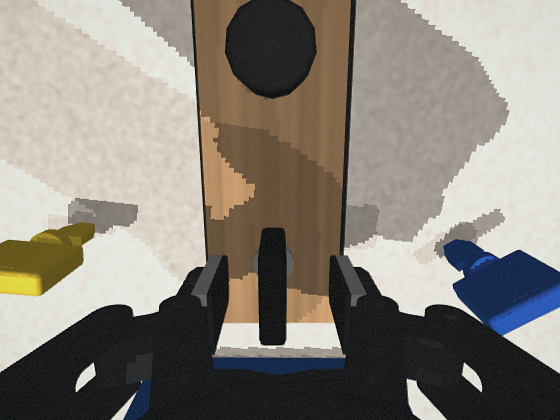

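The head's midline is at column 272 and the fingers' midline at about 280, so the fingers need to shift about 2.7 mm along -y before closing.

apply_moves([
  [0, -0.027, 0.02, 0, 0, 0, 0],
  [0, -0.027, 0.02, 0, 0, 0, 0],
  [0, -0.027, 0.02, 0, 0, 0, 0],
  [0, -0.027, 0.02, 0, 0, 0, -0.7],
  [0, -0.027, 0.02, 0, 0, 0, -0.7],
  [0, -0.027, 0.02, 0, 0, 0, -0.7],
], grip_force=30)

```text
time: 7.15
ee_pos: [0.5892, 0.2816, 0.0515]
tcp_rot: [0.0, -0.072, 0.997, 0.0]
contact_force: [-0.0, 0.8, 2.1]
opening: 0.0128
grip_force: 0.7
```

apply_moves([
  [0, 0, 0, 0, 0, 0, -1],
  [0, 0, 0, 0, 0, 0, -1],
  [0, 0, 0, 0, 0, 0, -1],
  [0, 0, 0, 0, 0, 0, -1],
  [0, 0, 0, 0, 0, 0, -1],
  [0, 0, 0, 0, 0, 0, -1],
])

```text
time: 7.75
ee_pos: [0.5892, 0.2817, 0.0515]
tcp_rot: [0.0, -0.072, 0.997, 0.0]
contact_force: [-1.1, 0.9, 4.3]
opening: 0.0096
grip_force: 31.9
```

```bash
python3 - <<'E'
from h import *
s=env.get_state();R=rot(s['tcp_rot']);print(s['ee_pos'],np.degrees(np.arctan2(R[1,0],R[0,0])),s['contact_force'],s['torque'],R[:,2])
E
```

```text
[0.58922269 0.2817022  0.05154173] -171.79922322125088 [-1.05964699  0.93807664  4.34223903] [ 0.29005085  0.13594529 -0.00495894] [ 2.70425260e-04  6.82420769e-04 -9.99999731e-01]
```

apply_moves([
  [0, 0, -0.1, 0, 0, 0, -1],
  [0, 0, -0.25, 0, 0, 0, -1],
  [0, 0, -0.4, 0, 0, 0, -1],
  [0, 0, -0.7, 0, 0, 0, -1],
  [0, 0, -1, 0, 0, 0, -1],
  [0, 0, -1, 0, 0, 0, -1],
], grip_force=70)

```text
time: 8.35
ee_pos: [0.5913, 0.282, 0.157]
tcp_rot: [0.004, -0.071, 0.997, 0.001]
contact_force: [-0.1, 0.4, -0.0]
opening: 0.0092
grip_force: 69.1
```

apply_moves([
  [0, 0, -0.4, 0, 0, 0, -1],
  [0, 0, -0.8, 0, 0, 0, -1],
  [0, 0, -0.8, 0, 0, 0, -1],
  [0, 0, -0.8, 0, 0, 0, -1],
])

```text
time: 8.75
ee_pos: [0.5895, 0.2805, 0.2323]
tcp_rot: [0.001, -0.071, 0.997, -0.001]
contact_force: [-0.4, 0.8, -2.2]
opening: 0.0088
grip_force: 69.1
```

```bash
python3 - <<'E'
from h import *
s=env.get_state();R=rot(s['tcp_rot']);print(s['ee_pos'],np.degrees(np.arctan2(R[1,0],R[0,0])),s['contact_force'],s['opening'],s['q'])
c=cam('wrist'); cv2.imwrite('pics/w4.png',c['pixels'])
print(R[:2,:2].T@(np.array([.533,.007])-s['ee_pos'][:2]))
E
```

```text
[0.58954703 0.28045314 0.23232863] -171.85631087778273 [-0.38069202  0.77759119 -2.21690612] 0.00883110560028742 [ 0.20040005  0.75910562 -1.11165922  1.54600387  0.70214574  1.2800025
  0.70298697]
[ 0.094713   -0.26268527]
```

View pics/w4.png

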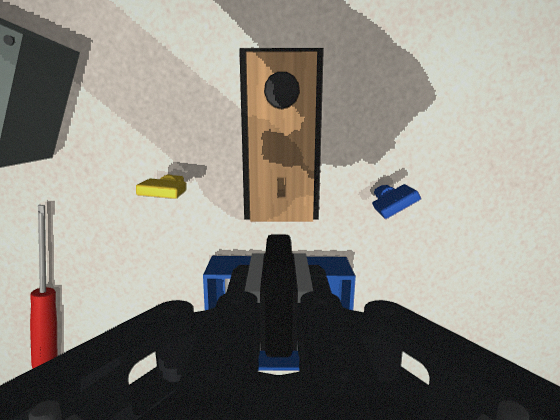

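The key is held square between the pads, at (279,290), with its slot empty at (281,187). The round key has not moved. Next I travel to the lock.

apply_moves([
  [0.32, -0.9, 0, 0, 0, 0, -1],
  [0.32, -0.9, 0, 0, 0, 0, -1],
  [0.32, -0.9, 0, 0, 0, 0, -1],
  [0.32, -0.9, 0, 0, 0, 0, -1],
])

```text
time: 9.2
ee_pos: [0.5702, 0.185, 0.2298]
tcp_rot: [-0.001, -0.07, 0.998, -0.001]
contact_force: [-0.5, 0.3, -1.2]
opening: 0.0092
grip_force: 69.1
```

apply_moves([
  [0.32, -0.9, 0, 0, 0, 0, -1],
  [0.32, -0.9, 0, 0, 0, 0, -1],
  [0.32, -0.9, 0, 0, 0, 0, -1],
  [0.32, -0.9, 0, 0, 0, 0, -1],
])

```text
time: 9.6
ee_pos: [0.5514, 0.0937, 0.2308]
tcp_rot: [-0.0, -0.071, 0.997, 0.0]
contact_force: [0.9, 0.5, -0.6]
opening: 0.0092
grip_force: 69.1
```

apply_moves([
  [0.31, -0.83, 0, 0, 0, 0.128, -1],
  [0.31, -0.83, 0, 0, 0, 0.128, -1],
  [0.31, -0.83, 0, 0, 0, 0.128, -1],
  [0.31, -0.83, 0, 0, 0, 0.128, -1],
  [0.31, -0.83, 0, 0, 0, 0.128, -1],
  [0.31, -0.83, 0, 0, 0, 0.128, -1],
  [0.31, -0.83, 0, 0, 0, 0.128, -1],
  [0.31, -0.83, 0, 0, 0, 0.128, -1],
])

```text
time: 10.4
ee_pos: [0.5327, 0.0084, 0.2312]
tcp_rot: [-0.0, 0.128, 0.992, 0.0]
contact_force: [0.4, -0.3, -0.5]
opening: 0.0093
grip_force: 69.1
```

```bash
python3 - <<'E'
from h import *
s=env.get_state();R=rot(s['tcp_rot']);print(s['ee_pos'],np.degrees(np.arctan2(R[1,0],R[0,0])),R[:,2],s['contact_force'],s['opening'],s['q'])
c=cam('wrist'); cv2.imwrite('pics/w5.png',c['pixels']); np.savez('w5.npz',**{k:c[k] for k in c})
P=cloud(c);Z=P[...,2]; roi=np.zeros(Z.shape,bool); roi[50:245,150:420]=1
def fit(m,h,lab):
    cs,_=cv2.findContours(m.astype(np.uint8),cv2.RETR_EXTERNAL,cv2.CHAIN_APPROX_NONE)
    k=max(cs,key=cv2.contourArea)[:,0]; W=np.array([ray(c,u,v,h)[:2] for u,v in k])*1000
    ce,sz,a=cv2.minAreaRect(W.astype(np.float32)); print(lab,k.mean(0),np.round(ce,1),np.round(sz,1),round(a,1)); return k
k=fit(roi&(Z>.083)&(Z<.09),.086,'plate')
inner=np.zeros(Z.shape,np.uint8); cv2.fillPoly(inner,[k],1); inner=cv2.erode(inner,np.ones((7,7)))
for t in (70,100): fit((inner>0)&(c['pixels'].min(-1)<t),.086,'slot')
E
```

```text
[0.53266945 0.00835607 0.23118348] 165.27589993701977 [-1.76191086e-04  5.07564941e-04 -9.99999856e-01] [ 0.37198615 -0.30696694 -0.53643132] 0.009287306210757964 [ 0.80386303  0.56176521 -1.17239635  1.83917725  0.57225257  1.13317563
  0.74190001]
plate [274.99122807 198.28508772] [533.1   6.5] [47.9 47.8] 75.3
slot [274.74193548 203.32258065] [536.6   5.2] [5.8 7.6] 75.3
slot [293.25       177.16071429] [520.1  24.2] [15.1  8.4] 70.5
```

View pics/w5.png

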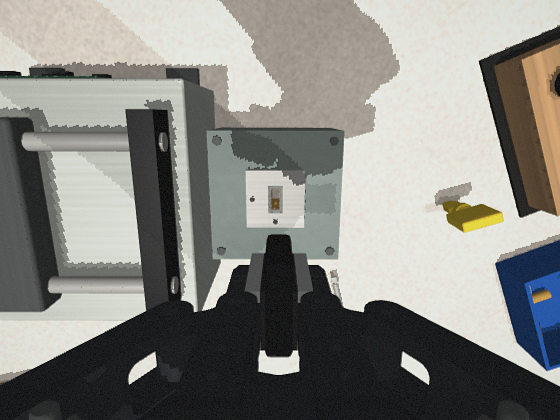

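The key is centred between the pads, with its front edge near row 236. The plate is at (275,198) and the slot at (275,198). I'll check where the key sits along tool x from that front edge.

```bash
python3 - <<'E'
from h import *
c=dict(np.load('w5.npz')); im=c['pixels'].min(-1).astype(int)
print('rows',[int(np.argmax(im[225:250,u]<45))+225 for u in range(266,294,2)], im[228:242,279])
print('cols', [(r,np.where(im[r,255:305]<28)[0][[0,-1]]+255) for r in (240,245,250)])
T=c['T_tool_cam']; Ti=np.linalg.inv(T)
for z in (.0005,-.0335):
  for d in (-.001,0,.001):
    p=Ti@[.018+d,0,z,1]; print(z,d,c['cy']+c['fy']*p[1]/p[2],c['cx']+c['fx']*p[0]/p[2])
z=c['z_map'];P=cloud(c); print(P[238:262:4,279]*1000)
# slot: dark in plate centre
m=np.zeros(im.shape,np.uint8); m[180:218,262:289]=(im[180:218,262:289]<120)
n,l,st,ce=cv2.connectedComponentsWithStats(m); i=1+np.argmax(st[1:,4]); print(st[i],ce[i],ray(c,*ce[i],.086)*1000)
E
```

```text
rows [244, 236, 235, 235, 235, 235, 235, 235, 235, 235, 235, 236, 240, 225] [128 131 133 132 135 127  67   8  29  14  17  26  17   8]
cols [(240, array([267, 289])), (245, array([267, 290])), (250, array([266, 290]))]
0.0005 -0.001 235.09643790637324 275.78723539435157
0.0005 0 232.81677560448958 275.78329734169387
0.0005 0.001 230.52919476258316 275.77934560998045
-0.0335 -0.001 268.59482140213055 275.03762129560374
-0.0335 0 265.7497559816847 275.0309136368864
-0.0335 0.001 262.8920283913941 275.0241761252478
[[515.69891166  14.18875833 236.95590333]
 [515.88578751  14.13166504 241.12389682]
 [515.61587599  14.19230195 246.30814926]
 [515.90686395  14.10948805 249.67326645]
 [515.57045307  14.18828709 254.48033805]
 [515.71660316  14.14352591 257.7965804 ]]
[271 188   9  22 170] [274.91176471 199.64705882] [533.50753532   6.35592663  86.        ]
```

apply_moves([
  [-0.01, -0.03, 0.4, 0, 0, 0, -1],
  [-0.01, -0.03, 0.8, 0, 0, 0, -1],
  [-0.01, -0.03, 0.99, 0, 0, 0, -1],
  [-0.01, -0.03, 0.99, 0, 0, 0, -1],
  [-0.01, -0.03, 0.99, 0, 0, 0, -1],
  [-0.01, -0.03, 0.99, 0, 0, 0, -1],
])

```text
time: 11.05
ee_pos: [0.5339, 0.0047, 0.1337]
tcp_rot: [0.001, 0.129, 0.992, 0.0]
contact_force: [0.1, -0.1, -0.5]
opening: 0.0089
grip_force: 69.1
```

```bash
python3 - <<'E'
from h import *
s=env.get_state();R=rot(s['tcp_rot']);print(np.array(s['ee_pos'])*1000,np.degrees(np.arctan2(R[1,0],R[0,0])),R[:,2],s['contact_force'],s['q'])
c=cam('wrist'); np.savez('w6.npz',**{k:c[k] for k in c})
P=cloud(c);Z=P[...,2];im=c['pixels'].min(-1)
print(np.median(P[240:262,274:284].reshape(-1,3),0)*1000, P[242:262:6,279]*1000)
cv2.imwrite('pics/w6.png',cv2.resize(c['pixels'][90:300,180:380],None,fx=2.8,fy=2.8,interpolation=cv2.INTER_CUBIC))
E
```

```text
[533.9051931    4.65935397 133.73863988] 165.16190607505447 [ 2.45184926e-03  2.24013433e-04 -9.99996969e-01] [ 0.12747111 -0.05953271 -0.50838417] [ 0.71566165  0.66980952 -1.04767517  1.92175772  0.70861779  0.97341251
  0.6432672 ]
[516.85357318  10.33079314 153.26047563] [[516.80090581  10.55079993 144.49422408]
 [516.56374663  10.59669542 151.59946066]
 [516.66780512  10.55597594 157.20762318]
 [516.6159447   10.55662676 162.74027077]]
```

View pics/w6.png

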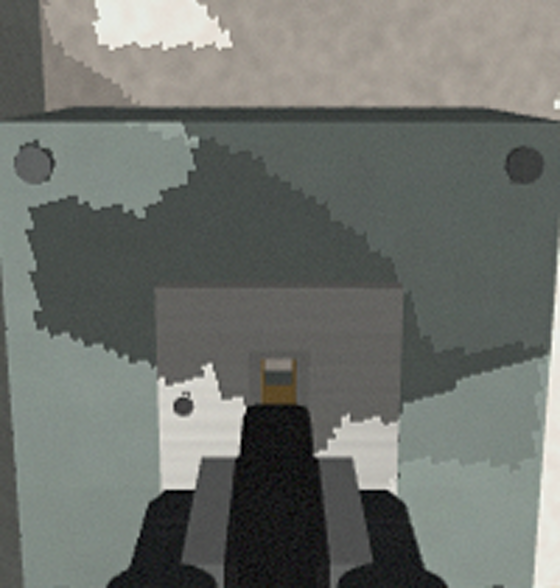

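The slot at crop (279,380) lines up with the key's front edge at (277,410). Lateral errors are under 1 mm, so I descend gently.

apply_moves([
  [0.004, 0.001, 0.02, 0, 0, 0, -1],
  [0.004, 0.001, 0.04, 0, 0, 0, -1],
  [0.004, 0.001, 0.06, 0, 0, 0, -1],
  [0.004, 0.001, 0.08, 0, 0, 0, -1],
  [0.004, 0.001, 0.1, 0, 0, 0, -1],
  [0.004, 0.001, 0.12, 0, 0, 0, -1],
  [0.004, 0.001, 0.14, 0, 0, 0, -1],
  [0.004, 0.001, 0.14, 0, 0, 0, -1],
])

```text
time: 11.9
ee_pos: [0.5323, 0.0046, 0.1179]
tcp_rot: [-0.0, 0.129, 0.992, 0.0]
contact_force: [0.0, 0.2, -1.0]
opening: 0.0091
grip_force: 69.1
```

apply_moves([
  [0, 0, 0.03, 0, 0, 0, -1],
  [0, 0, 0.06, 0, 0, 0, -1],
  [0, 0, 0.09, 0, 0, 0, -1],
  [0, 0, 0.12, 0, 0, 0, -1],
  [0, 0, 0.14, 0, 0, 0, -1],
  [0, 0, 0.14, 0, 0, 0, -1],
])

```text
time: 12.5
ee_pos: [0.5324, 0.0046, 0.1039]
tcp_rot: [-0.0, 0.129, 0.992, 0.0]
contact_force: [0.8, 0.6, -0.8]
opening: 0.0089
grip_force: 69.0
```

apply_moves([
  [0, 0, 0.03, 0, 0, 0.008, -1],
  [0, 0, 0.05, 0, 0, -0.008, -1],
  [0, 0, 0.07, 0, 0, 0.008, -1],
  [0, 0, 0.09, 0, 0, -0.008, -1],
  [0, 0, 0.11, 0, 0, 0.008, -1],
  [0, 0, 0.13, 0, 0, -0.008, -1],
  [0, 0, 0.14, 0, 0, 0.008, -1],
  [0, 0, 0.14, 0, 0, -0.008, -1],
  [0, 0, 0.14, 0, 0, 0, -1],
])

```text
time: 13.4
ee_pos: [0.5335, 0.005, 0.0924]
tcp_rot: [0.001, 0.129, 0.992, -0.0]
contact_force: [-3.1, -1.2, 17.3]
opening: 0.0091
grip_force: 72.3
```

```bash
python3 - <<'E'
from h import *
s=env.get_state();R=rot(s['tcp_rot']);print(np.array(s['ee_pos'])*1000,np.degrees(np.arctan2(R[1,0],R[0,0])),R[:,2],s['contact_force'],s['torque'])
E
```

```text
[533.53630545   4.97005488  92.44677225] 165.14645123053154 [ 0.00232423 -0.00110079 -0.99999669] [-3.07706523 -1.2245446  17.30435132] [-0.07561407  0.90200861  0.11040547]
```

apply_moves([
  [0, 0, 0.02, 0, 0, 0.008, -1],
  [0, 0, 0.02, 0, 0, -0.008, -1],
  [0, 0, 0.03, 0, 0, 0.008, -1],
  [0, 0, 0.03, 0, 0, -0.008, -1],
  [0, 0, 0.03, 0, 0, 0, -1],
  [0, 0, 0.03, 0, 0, 0, -1],
], grip_force=95)

```text
time: 14.0
ee_pos: [0.5341, 0.0052, 0.0923]
tcp_rot: [0.002, 0.13, 0.992, -0.002]
contact_force: [-10.7, -2.7, 42.1]
opening: 0.0086
grip_force: 97.4
```

```bash
python3 - <<'E'
from h import *
s=env.get_state();R=rot(s['tcp_rot']);print(np.array(s['ee_pos'])*1000,s['contact_force'],s['torque'],s['q'])
c=cam('wrist'); np.savez('w7.npz',**{k:c[k] for k in c}); P=cloud(c)
print(np.median(P[240:262,274:284].reshape(-1,3),0)*1000)
E
```

```text
[534.09764523   5.23807653  92.33588887] [-10.68379718  -2.70036858  42.11949055] [-0.4682692   2.66945616  0.08767772] [ 0.66930728  0.71938335 -0.98761858  1.94613707  0.77696057  0.91005286
  0.5883094 ]
[516.97854841  11.10870888 111.73190092]
```

The key stopped hard at z 0.0923 while the force rose from 17 to 42 N, which matches the expected home height of 0.0925, so it is home. I ease the push and start turning clockwise, moving the TCP so the key stays on its own axis.

apply_moves([
  [0, 0, -0.022, 0, 0, 0, -1],
  [0, 0, -0.022, 0, 0, 0, -1],
  [0.003, 0, -0.022, 0, 0, 0.04, -1],
  [0.004, 0.001, -0.022, 0, 0, 0.08, -1],
  [0.006, 0.002, -0.022, 0, 0, 0.12, -1],
  [0.008, 0.002, -0.022, 0, 0, 0.16, -1],
  [0.009, 0.003, -0.022, 0, 0, 0.2, -1],
  [0.01, 0.004, -0.022, 0, 0, 0.24, -1],
  [0.01, 0.004, -0.022, 0, 0, 0.24, -1],
])

```text
time: 14.95
ee_pos: [0.5336, 0.0049, 0.0925]
tcp_rot: [0.003, 0.487, 0.874, -0.0]
contact_force: [-4.1, -1.7, 21.7]
opening: 0.0083
grip_force: 95.2
```

```bash
cat > st.py <<'E'
from h import *
s=env.get_state();R=rot(s['tcp_rot']);a=np.degrees(np.arctan2(R[1,0],R[0,0]))
print(np.round(np.array(s['ee_pos'])*1000,2),a,R[:,2].round(4),s['contact_force'],s['torque'],s['q'],'t',s['time'])
print('force in tool',R.T@s['contact_force'],'turned',165.1-a)
E
python3 st.py
```

```text
[533.55   4.92  92.47] 121.74903538537228 [ 0.0043 -0.003  -1.    ] [-4.10186905 -1.70363692 21.66662268] [-0.36622589  0.91427676 -0.07674859] [ 0.56518722  0.63314524 -0.82472583  1.95341402  0.63504355  0.82999495
 -0.0575833 ] t 14.95
force in tool [  0.60586127  -4.33979749 -21.67877618] turned 43.35096461462771
```

apply_moves([
  [0, 0, 0, 0, 0, 0.04, -1],
  [0, 0, 0, 0, 0, 0.08, -1],
  [0, 0, 0, 0, 0, 0.12, -1],
  [0, 0, 0, 0, 0, 0.16, -1],
  [0, 0, 0, 0, 0, 0.2, -1],
  [0, 0, 0, 0, 0, 0.24, -1],
  [0, 0, 0, 0, 0, 0.27, -1],
  [0, 0, 0, 0, 0, 0.29, -1],
  [0, 0, 0, 0, 0, 0.29, -1],
])

```text
time: 15.85
ee_pos: [0.5326, 0.0047, 0.0925]
tcp_rot: [0.002, 0.821, 0.571, -0.0]
contact_force: [-6.3, -1.3, 23.6]
opening: 0.0089
grip_force: 95.7
```

```bash
python3 st.py; python3 - <<'E'
from h import *
c=cam('wrist'); np.savez('w8.npz',**{k:c[k] for k in c})
cv2.imwrite('pics/w8.png',c['pixels'])
E
```

```text
[532.64   4.71  92.46] 69.64755668569924 [ 0.0023 -0.0033 -1.    ] [-6.33077473 -1.26753196 23.60590952] [-0.33696513  1.52551457  0.13180918] [ 0.41381288  0.55521503 -0.61444944  1.96295739  0.46104694  0.76243734
 -0.82579627] t 15.85
force in tool [ -3.44458668  -5.41762652 -23.61585178] turned 95.45244331430075
```

View pics/w8.png

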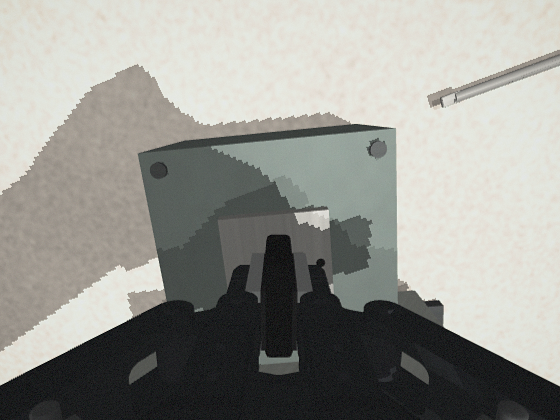

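The key is still square in the pads and the z height still matches home. The tool has turned 95° and the resisting moment is 0.13 N m. I turn a little further to be sure it reaches the stop.

apply_moves([
  [0, 0, 0, 0, 0, 0.015, -1],
  [0, 0, 0, 0, 0, 0.025, -1],
  [0, 0, 0, 0, 0, 0.025, -1],
  [0, 0, 0, 0, 0, 0.025, -1],
])

```text
time: 16.3
ee_pos: [0.5325, 0.0048, 0.0924]
tcp_rot: [0.002, 0.842, 0.539, 0.0]
contact_force: [-6.6, -2.1, 24.1]
opening: 0.009
grip_force: 95.9
```

```bash
python3 st.py
```

```text
[532.54   4.75  92.44] 65.25624421112376 [ 0.002  -0.0031 -1.    ] [-6.58354239 -2.09478936 24.05932431] [-0.34112005  1.68059306  0.30106682] [ 0.40043319  0.54999533 -0.59664745  1.96385891  0.44653715  0.7579497
 -0.89044309] t 16.3
force in tool [ -4.70550032  -5.02675204 -24.06599862] turned 99.84375578887624
```

apply_moves([
  [0, 0, 0, 0, 0, 0.015, -1],
  [0, 0, 0, 0, 0, 0.02, -1],
  [0, 0, 0, 0, 0, 0.02, -1],
  [0, 0, 0, 0, 0, 0.02, -1],
])

```text
time: 16.7
ee_pos: [0.5325, 0.0048, 0.0924]
tcp_rot: [0.002, 0.858, 0.513, 0.0]
contact_force: [-6.7, -1.3, 24.4]
opening: 0.0086
grip_force: 96.3
```

```bash
python3 st.py; python3 - <<'E'
from h import *
c=cam('wrist'); im=c['pixels']; cv2.imwrite('pics/w9.png',cv2.resize(im[200:370,200:360],None,fx=3.5,fy=3.5,interpolation=cv2.INTER_CUBIC))
P=cloud(c);im=im.min(-1)
o=np.load('w8.npz');Q=cloud(o)
for A in (Q,P): # head top surface & front
    Z=A[...,2]; m=np.zeros(Z.shape,bool); m[235:355,255:305]=1; m&=(Z>.119)&(Z<.131)
    W=(A[m][:,:2]*1000).astype(np.float32); print(m.sum(),cv2.minAreaRect(W))
E
```

```text
[532.55   4.77  92.44] 61.73518009046027 [ 0.0022 -0.0033 -1.    ] [-6.65185445 -1.28130116 24.37935623] [-0.37324506  1.51827666  0.62391427] [ 0.38908505  0.54576962 -0.58188093  1.96462655  0.43523994  0.75423661
 -0.94266098] t 16.7
force in tool [ -4.3248605   -5.16685102 -24.38936536] turned 103.36481990953973
3591 ((534.6595458984375, 6.835573196411133), (35.04458999633789, 17.071687698364258), 72.38001251220703)
3602 ((535.015869140625, 6.570026397705078), (35.144596099853516, 16.990907669067383), 66.70446014404297)
```

View pics/w9.png

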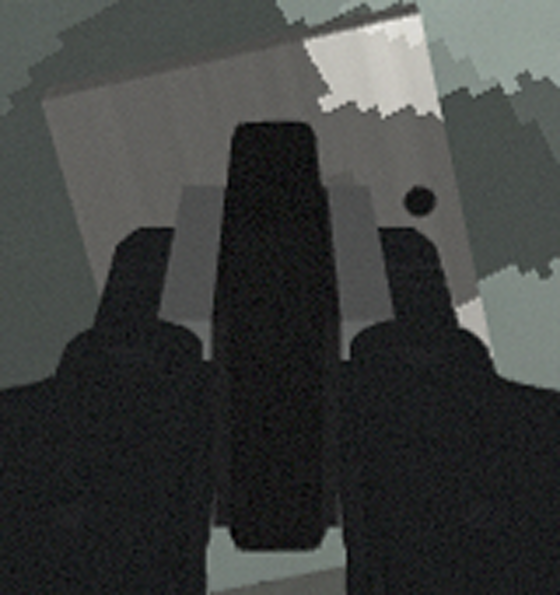

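The resisting moment is now 0.62 N m, well above the spring's 0.13, so the key is hard against its stop. The crop shows it still square in the pads. I ease off slightly and hold.

apply_moves([
  [0, 0, 0, 0, 0, -0.007, -1],
  [0, 0, 0, 0, 0, -0.007, -1],
  [0, 0, 0, 0, 0, -0.007, -1],
  [0, 0, 0, 0, 0, -0.007, -1],
  [0, 0, 0, 0, 0, -0.007, -1],
])

```text
time: 17.25
ee_pos: [0.5326, 0.0048, 0.0924]
tcp_rot: [0.002, 0.853, 0.522, 0.0]
contact_force: [-7.2, -1.8, 23.0]
opening: 0.0091
grip_force: 96.1
```

```bash
python3 st.py && python3 - <<'E'
from h import *
s=env.get_state()
if s['torque'][2]>.2: print(env.sign_off())
E
```

```text
[532.55   4.78  92.42] 62.93915475776498 [ 0.0021 -0.003  -1.    ] [-7.21965464 -1.81640665 23.04522199] [-0.35474297  1.58066374  0.43197002] [ 0.39324842  0.54731681 -0.58714516  1.96431702  0.43897001  0.75546358
 -0.92460409] t 17.25
force in tool [ -4.94182093  -5.52845963 -23.05470761] turned 102.16084524223501
the job is handed in; nothing more can be done
None
```

The service key is fully home in the switch, turned clockwise to its stop, and still gripped and held there; the job was handed in at 17.3 s of robot time, and no verdict came back.

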